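# Pack the dispensary tote and hold its flap at the balance point

### The job

Finish packing the delivery tote: stand the tall carton and the tall white jar that wait on the counter upright, side by side, on the floor of the empty middle bay. Then swing the tote's left-hand flap up off its stops to its balance point, standing straight up on its hinge, and finish still holding it there, motionless, so that it falls neither shut nor back while I bring up the other flap to mesh with it (leave that one leaning back, and never let the left one drop in over the goods). Do not disturb the amber bottle, the mortar or the counting tray.

Things in the scene. Friction and masses are not known exactly. Their poses are not given: they have to be found in the camera images.
- tote: Fixed open delivery tote of grey plastic, outside 312 mm (its x) by 212 mm (its y) by 120 mm tall, walls and floor 5 mm, rim flange 12 mm wide all round. Origin: centre of its underside; x along its long side (roughly away from the robot), y to the left, z up. A white divider insert 55 mm high (top 60 mm above the counter) makes an empty bay in the middle; the other cells are full of short goods, tops at most 56 mm above the counter. A flap is hinged along each long rim.
- tote_bay (a point): Centre of the empty bay on the tote's inner floor (5 mm above the counter), axes as the tote's. The bay is 118 mm along x and 66 mm along y between its 3 mm dividers: the carton (48 mm along x, 58 mm along y) and the jar (54 mm) fit side by side along x, in either order, with a few mm to spare. Both stand about 40 mm above the dividers and goods, so they can be held by their tops across y.
- carton: Tall white medicine carton with one printed band, 48 mm (its x) by 58 mm (its y) by 100 mm tall, about 0.12 kg, standing loose on the counter to the right of the tote. Origin: centre of its underside, z up.
- jar: Tall white round tablet jar with a white cap, 54 mm diameter up to 65 mm height, then a shoulder and a cap of 48 mm diameter and 16 mm height, 95 mm tall in all, about 0.14 kg, standing loose on the counter to the right of the tote. Origin: centre of its underside, z up.
- left_flap (a joint): Opening angle of the left-hand (+y) flap, rad: 0 shut (lying level over the tote), 1.571 standing straight up on its hinge, 2.09 leaning back outwards against its hinge stops, where it starts. The hinge is free, with next to no friction. The flap, about 0.22 kg, is symmetric about its own plane through the hinge, so it balances at 1.571 and falls shut below that, back onto the stops above it.
- left_flap_hinge (a point): Middle of the left flap's hinge line, 126 mm above the counter, 108 mm along +y of the tote from its centre; turns with the flap. x: along the hinge, parallel to the tote's x. -y: in the plane of the flap, from the hinge to its free edge.
- left_flap_tip (a point): Tip of the middle tooth of the left flap's free edge, 116 mm from the hinge; axes as left_flap_hinge. The flap is 300 mm long, its panel 4 mm thick, stiffened to 10 mm from 72 mm outward of the hinge to the edge at 94 mm; three teeth, each 41 mm wide, 10 mm thick and 22 mm long, stand out beyond that edge, one of them in the middle. The middle tooth can be pinched across its thickness.
- right_flap (a joint): Opening angle of the right-hand (-y) flap, the mirror image of the left one but with teeth where that has gaps: 0 shut, 1.571 upright, 2.09 leaning back outwards on its stops, where it starts and has to stay. Its hinge is 108 mm along -y of the tote from its centre; its free edge, 116 mm from the hinge, stands 227 mm above the counter and 166 mm from the tote's centre line.
- amber_bottle: Bystander: amber glass medicine bottle, 60 mm diameter, 135 mm tall, left of the tote. Origin: centre of its underside.
- mortar: Bystander: white ceramic mortar bowl, 96 mm across, 55 mm tall, far right. Origin: centre of its underside.
- count_tray: Bystander: low white tablet counting tray, 170 by 120 by 16 mm, left of the tote. Origin: centre of its underside.

How it is judged:
By the outcome, as a careful person would: the job done as asked, in the order asked, and still so for the second after the job is handed in, while the arm keeps its last pose, push and grip.
It also fails if it takes over 70 s, if anything falls off the work surface, if the arm or the gripper's body presses on something with over 40 N, if the wrist force passes 120 N, or if a joint passes its speed limit or range.

### The arm

A 6-joint arm with a two-finger parallel gripper is mounted at the origin on the work surface. World frame = base frame: x ahead of the robot, y to its left, z up, the work surface at z = 0. Lengths are in m, angles in rad, forces in N, time in s.
With the tool pointing down it reaches from about 0.275 to 0.75 m from the base axis. Payload 10.2 kg.
Tool frame: the origin (TCP) lies midway between the tips of the shut fingers; the grasp point (between the pads) lies 19 mm behind it (env.hold_point_z is the distance from the TCP to the grasp point, in m); x points along the fingers, z is the direction in which the jaws open and shut, and the axes are right-handed (so a half turn about x gives the same grasp; the last joint's range is limited). The gripper opens to 85 mm and grips with 20 to 120 N. Pads are 22 mm wide; open, the fingers measure 114 mm over their backs; the gripper's body (76 mm by 85 mm) begins 54 mm behind the grasp point. The pads swing forward as they close: fully open they stand 13 mm farther back than shut.
Start: joints at [-1.429, 0.313, 1.498, -0, 1.331, -0.223], TCP at [0.187, -0.49, 0.231] pointing down, gripper open.
Joint ranges: [-2.94, 2.94], [-0.97, 2.17], [0.19, 2.56], [-1.23, 4.37], [0.02, 3.11], [-2.88, 2.88]. Speed limits (rad/s): [2.39, 2.39, 3.01, 3.14, 3.14, 3.14].

### API

Orientations are given as a unit quaternion [x, y, z, w].
In Python, from bench import env, kinematics, monitor, eyes, job gives the robot as it stands. The module is installed in compiled form; this text tells all that it offers. Calls block until the motion is done:
- env.reach(position, orientation): joint-space move of the TCP to a pose.
- env.movel(position, velocity=0.15, frame=None, guard=None): straight line of the TCP; frame=None keeps the orientation; velocity is the mean speed in m/s. With guard (N) it stops when the force on the tool has changed by that much, and returns True; else False.
- env.set_joints(angles): joint-space move.
- env.release() and env.close_gripper(effort=None): open the fingers fully, or close them until they stop; effort is the grip in N (None keeps the last).
- env.hold(seconds).
- kinematics.ik(position, orientation): joint angles nearest the present ones, or None.
- monitor.sense(): the state.
- eyes.grab_frame(name): name is "scene" or "top" or "wrist"; returns a dict with "frame" (420x560x3 uint8, red, green, blue), "mtx" (3x3 intrinsics, pixels), "view" (4x4, takes a point from world to camera coordinates). Camera axes: x right, y down, z forward; pixel columns grow to the right and rows downward; lengths in m; the calibration is good to about 2 mm. The wrist camera is an equidistant fisheye: a pixel r from the principal point sees the ray r / f radians off the axis. A picture is of the moment at which its call begins. There is no depth.
A pose or a line that the arm cannot do raises env.MotionError and nothing moves.
- job.hand_in(): hands the job in, once; it reports no verdict.
The state is a dict: "clock": time; "joints": joint angles; "qvel": joint speeds; "joint_efforts": joint torques, N m; "position": TCP position; "ee_rot": TCP orientation; "contact_force": force on the tool from outside, world axes, zero at the start; "ft_torque": the same for the moment, N m; "finger_gap": opening from 0.0 (shut) to 1.0 (fully open).
Only numpy, scipy, OpenCV 4.12 (cv2) and the standard library are available. Lean on these libraries where they do the work, as an engineer would, in place of code of your own. Each camera call takes 0.05 s, during which the arm holds its last target.

## Working session

There is one attempt and no reset: what is moved stays moved. The work goes in short steps, each a Python script; the robot and the scene stay as the last script left them, time stands still between calls to the robot, and variables do not carry over. Pictures are saved under pics/ and viewed, and the job is handed in when it is done.

```bash
mkdir -p pics
cat > h.py <<'E'
import numpy as np, cv2
from bench import env, kinematics, monitor, eyes, job
def snap(n,tag):
    f=eyes.grab_frame(n); cv2.imwrite(f"pics/{tag}.png",f["frame"][:,:,::-1]); 
    np.savez(f"pics/{tag}.npz",**f); return f
E
python3 - <<'E'
from h import *
for n in ("scene","top","wrist"):
    f=snap(n,n+"0"); print(n,f["mtx"].round(1).tolist(),f["view"].round(4).tolist())
s=monitor.sense(); print(s); print(env.hold_point_z)
E
```

```text
scene [[496.6, 0.0, 284.3], [0.0, 496.6, 208.9], [0.0, 0.0, 1.0]] [[0.0828, 0.9965, 0.01, -0.0889], [0.6398, -0.0455, -0.7672, -0.2586], [-0.764, 0.0699, -0.6414, 1.6029], [0.0, 0.0, 0.0, 1.0]]
top [[527.9, 0.0, 276.3], [0.0, 527.9, 213.5], [0.0, 0.0, 1.0]] [[0.024, -0.9995, 0.0204, 0.0225], [-0.9874, -0.0269, -0.156, 0.5767], [0.1564, -0.0164, -0.9876, 1.4674], [0.0, 0.0, 0.0, 1.0]]
wrist [[325.2, 0.0, 284.0], [0.0, 325.2, 209.5], [0.0, 0.0, 1.0]] [[0.3577, -0.9339, -0.0008, -0.5251], [-0.8931, -0.3423, 0.2919, -0.0386], [-0.2729, -0.1037, -0.9564, 0.379], [0.0, 0.0, 0.0, 1.0]]
{'clock': 0.15, 'joints': array([-1.42941124e+00,  3.13339092e-01,  1.49821387e+00, -2.12629638e-05,
        1.33101431e+00, -2.23399308e-01]), 'qvel': array([ 0.00052271, -0.0009611 , -0.00296436,  0.00036197, -0.0009345 ,
       -0.00048522]), 'joint_efforts': array([ 1.51286280e-03, -4.12371254e+01, -2.59797263e+01, -2.31852091e-04,
        3.20240804e-03,  6.40325382e-06]), 'position': array([ 0.18725049, -0.49027832,  0.23087586]), 'ee_rot': array([ 0.40126197,  0.58263738, -0.40076499,  0.58215972]), 'contact_force': array([0.70121004, 0.73999373, 0.52115551]), 'ft_torque': array([-0.02643522,  0.02597436, -0.010658  ]), 'finger_gap': 0.9997469957306603}
0.0187
```

View pics/scene0.png

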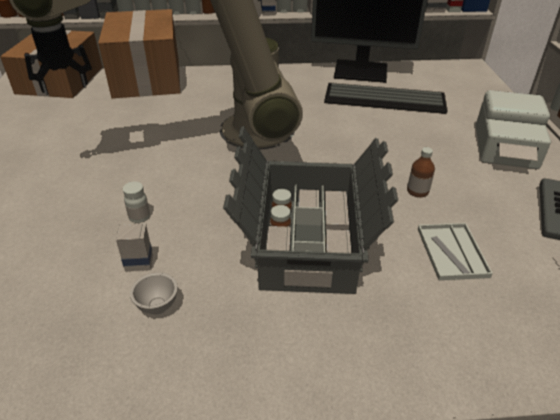

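View pics/top0.png

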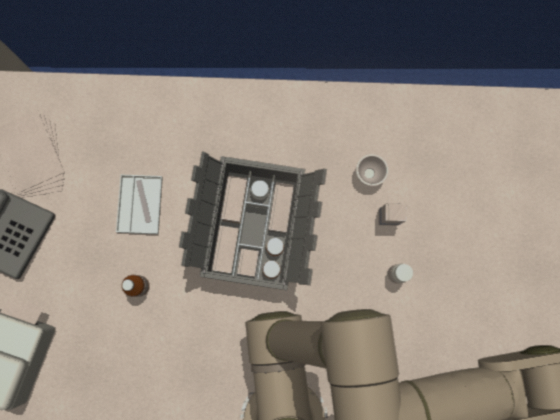

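View pics/wrist0.png

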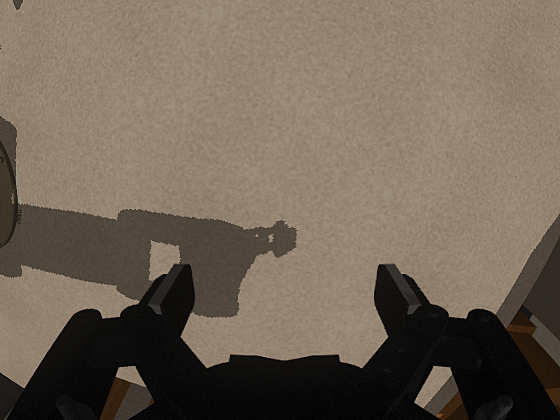

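The top view (up is +x, left is +y) shows the tote around pixel (255,222), rotated slightly, with the bay at (254,225). The carton is at (391,214), the jar at (402,273), the mortar at (371,171), the bottle at (134,286) and the tray at (140,205). I'll enlarge the crops to measure.

Run:
```python
import cv2
t=cv2.imread('pics/top0.png');
cv2.imwrite('pics/t1.png',cv2.resize(t[145:305,175:335],None,fx=3.75,fy=3.75,interpolation=cv2.INTER_CUBIC))
cv2.imwrite('pics/t2.png',cv2.resize(t[190:290,360:430],None,fx=6,fy=6,interpolation=cv2.INTER_CUBIC))
s=cv2.imread('pics/scene0.png')
cv2.imwrite('pics/s2.png',cv2.resize(s[170:280,100:200],None,fx=5,fy=5,interpolation=cv2.INTER_CUBIC))
cv2.imwrite('pics/s1.png',cv2.resize(s[125:305,215:405],None,fx=3.3,fy=3.3,interpolation=cv2.INTER_CUBIC))
```

```text
(no output)
```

View pics/t1.png

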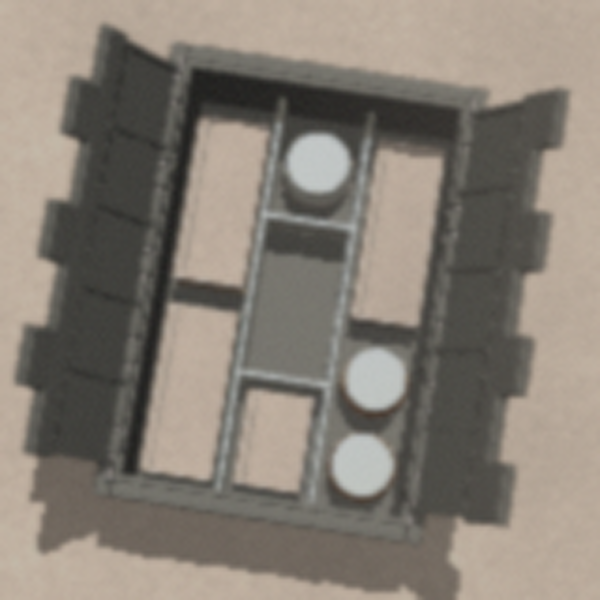

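View pics/t2.png

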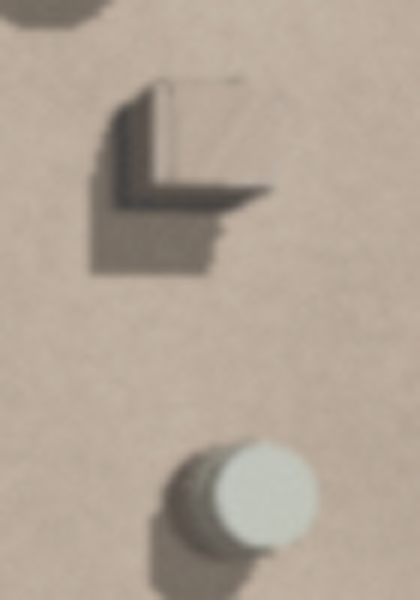

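View pics/s1.png

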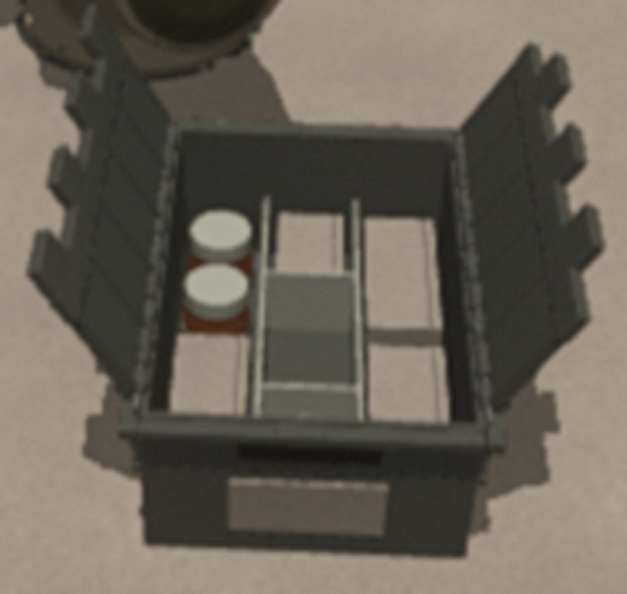

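View pics/s2.png

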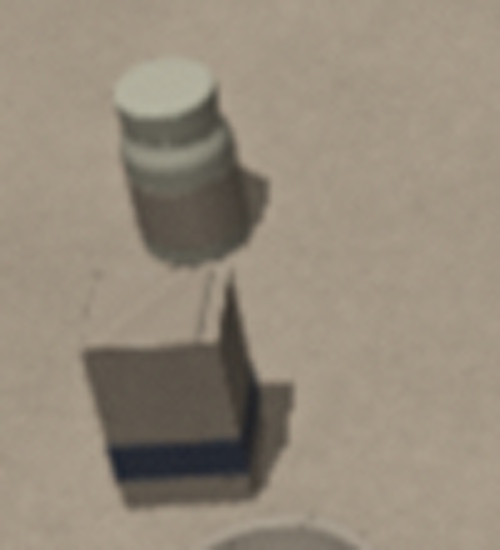

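```bash
cat >> h.py <<'E'
from scipy.spatial.transform import Rotation as R
class Cam:
    def __init__(s,tag):
        d=np.load(f"pics/{tag}.npz"); s.K=d["mtx"]; s.V=d["view"]; s.c=-s.V[:3,:3].T@s.V[:3,3]
        s.fish='wrist' in tag or tag.startswith('w')
    def ray(s,uv):
        p=np.array([(uv[0]-s.K[0,2])/s.K[0,0],(uv[1]-s.K[1,2])/s.K[1,1]])
        if s.fish:
            r=np.linalg.norm(p); d=np.r_[p/r*np.sin(r),np.cos(r)] if r>0 else np.array([0,0,1.])
        else: d=np.r_[p,1]
        d=s.V[:3,:3].T@d; return d/np.linalg.norm(d)
    def plane(s,uv,z):
        d=s.ray(uv); return s.c+d*(z-s.c[2])/d[2]
    def proj(s,P):
        p=s.V[:3,:3]@np.asarray(P)+s.V[:3,3]
        if s.fish:
            h=np.hypot(p[0],p[1]); th=np.arctan2(h,p[2]); q=p[:2]/h*th
        else: q=p[:2]/p[2]
        return q*[s.K[0,0],s.K[1,1]]+s.K[:2,2]
E
python3 - <<'E'
from h import *
T=Cam('top0');S=Cam('scene0')
t1=lambda x,y:(x/3.75+175-.37,y/3.75+145-.37)
t2=lambda x,y:(x/6+360-.42,y/6+190-.42)
s1=lambda x,y:(x/3.3+215-.35,y/3.3+125-.35)
s2=lambda x,y:(x/5+100-.4,y/5+170-.4)
def rep(n,P):
    P=np.array(P)[:,:2]; c=P.mean(0); print(n,P.round(4).tolist(),'c',c.round(4))
    e=P[[0,1]].mean(0)-P[[3,2]].mean(0); print('  long len',np.linalg.norm(e).round(4),'yaw',np.degrees(np.arctan2(e[1],e[0])).round(2),'wid',np.linalg.norm(P[[0,3]].mean(0)-P[[1,2]].mean(0)).round(4))
# order far-left, far-right, near-right, near-left
rep('bayT',[T.plane(t1(*p),.06) for p in [(267,214),(355,227),(330,384),(240,375)]])
rep('rimT',[T.plane(t1(*p),.12) for p in [(175,45),(487,92),(420,540),(98,490)]])
# scene: far from robot is image bottom; left(+y) is image right
rep('bayS',[S.plane(s1(*p),.06) for p in [(361,387),(261,383),(267,271),(356,273)]])
rep('rimS',[S.plane(s1(*p),.12) for p in [(503,437),(120,428),(172,124),(462,132)]])
rep('cartT',[T.plane(t2(*p),.10) for p in [(155,80),(280,82),(275,187),(152,187)]])
rep('cartS',[S.plane(s2(*p),.10) for p in [(221,345),(85,352),(100,272),(232,272)]])
print('jarT',T.plane(t2(267,495),.095)); print('jarS',S.plane(s2(166,87),.095))
print('bottle',T.plane((128,286),.135),'mort',T.plane((371,170),.055))
print('wristcam',Cam('wrist0').c, R.from_quat(monitor.sense()['ee_rot']).as_matrix().round(3))
E
```

```text
bayT [[0.6051, 0.1248], [0.5969, 0.0579], [0.4772, 0.0735], [0.4822, 0.1409]] c [0.5404 0.0993]
  long len 0.1224 yaw -7.45 wid 0.0675
rimT [[0.7189, 0.1941], [0.69, -0.0365], [0.3623, 0.006], [0.3919, 0.2356]] c [0.5408 0.0998]
  long len 0.33 yaw -7.31 wid 0.2319
bayS [[0.6009, 0.1282], [0.5921, 0.0608], [0.4733, 0.0768], [0.4803, 0.142]] c [0.5367 0.102 ]
  long len 0.1206 yaw -7.11 wid 0.0668
rimS [[0.7127, 0.1953], [0.6881, -0.0362], [0.3656, 0.0135], [0.3913, 0.2323]] c [0.5394 0.1012]
  long len 0.3248 yaw -7.67 wid 0.2265
cartT [[0.6052, -0.2646], [0.6059, -0.3228], [0.5566, -0.3197], [0.5551, -0.2628]] c [ 0.5807 -0.2925]
  long len 0.0498 yaw -2.79 wid 0.0576
cartS [[0.6043, -0.2625], [0.6045, -0.3193], [0.5531, -0.3217], [0.5572, -0.2639]] c [ 0.5798 -0.2919]
  long len 0.0493 yaw 2.18 wid 0.0573
jarT [ 0.41530263 -0.31536919  0.095     ]
jarS [ 0.41253628 -0.31478658  0.095     ]
bottle [0.35875661 0.42258788 0.135     ] mort [ 0.70918438 -0.23372188  0.055     ]
wristcam [ 0.25675872 -0.46428832  0.37334346] [[-0.     0.934  0.357]
 [ 0.001  0.357 -0.934]
 [-1.     0.    -0.001]]
```

Two views agree within about 3 mm: tote and bay at (0.539, 0.100) with yaw −7.4°, carton at (0.580, −0.292) with yaw about 0, and jar at (0.414, −0.315). Next I'll check reachability of every pose, including the tilted flap poses.

```bash
cat >> h.py <<'E'
C=np.array([.539,.1005]); YAW=np.radians(-7.4)
ex=np.array([np.cos(YAW),np.sin(YAW),0]); ey=np.array([-np.sin(YAW),np.cos(YAW),0]); ez=np.array([0,0,1.])
def tw(x,y,z): return np.r_[C,0]+x*ex+y*ey+z*ez
def quat(xa,za):
    return R.from_matrix(np.c_[xa,np.cross(za,xa),za]).as_quat()
def down(yaw,s=1): # jaw along yaw+90
    return quat(np.array([0,0,-1.]),s*np.array([-np.sin(yaw),np.cos(yaw),0]))
def flap(phi,s=1,r=.086):
    u=-np.cos(phi)*ey+np.sin(phi)*ez  # hinge->tip
    n=np.cross(ex,u)
    return tw(0,.108,.126)+r*u, quat(-u,s*n), u
E
python3 - <<'E'
from h import *
for s in (1,-1):
    print('s',s)
    for n,p,q in [('cart',[.58,-.292,.062],down(0,s)),('jar',[.414,-.315,.07],down(0,s)),('bay',tw(.03,0,.067),down(YAW,s)),('bayup',tw(.03,0,.35),down(YAW,s)),('bay2',tw(-.027,0,.35),down(YAW,s))]+[(f'flap{a}_{r}',flap(np.radians(a),s,r)[0],flap(np.radians(a),s)[1]) for a,r in ((120,.086),(120,.2),(105,.086),(90,.086))]:
        j=kinematics.ik(p,q); print(n,None if j is None else j.round(2))
E
```

```text
s 1
cart [-0.65  0.74  1.27 -0.    1.12 -2.22]
jar [-0.88  0.49  1.7  -0.    0.95 -2.45]
bay [-0.03  0.6   1.53 -0.    1.02 -1.48]
bayup [-0.03  0.39  1.09 -0.    1.66 -1.48]
bay2 [-0.02  0.25  1.27 -0.    1.62 -1.47]
flap120_0.086 [ 0.41  0.73  1.01 -0.45  1.67  2.13]
flap120_0.2 [ 0.48  0.81  0.63 -0.46  1.98  2.05]
flap105_0.086 [ 0.3   0.59  1.17 -0.24  1.5   2.03]
flap90_0.086 [0.16 0.47 1.32 0.   1.35 1.86]
s -1
cart [-0.65  0.74  1.27 -0.    1.12  0.92]
jar [-0.88  0.49  1.7  -0.    0.95  0.69]
bay [-0.03  0.6   1.53 -0.    1.02  1.67]
bayup [-0.03  0.39  1.09 -0.    1.66  1.67]
bay2 [-0.02  0.25  1.27 -0.    1.62  1.68]
flap120_0.086 [ 0.41  0.73  1.01 -0.45  1.67 -1.02]
flap120_0.2 [ 0.48  0.81  0.63 -0.46  1.98 -1.09]
flap105_0.086 [ 0.3   0.59  1.17 -0.24  1.5  -1.11]
flap90_0.086 [ 0.16  0.47  1.32  0.    1.35 -1.28]
```

Run:
```python
from h import *
q=down(0,-1)
env.reach([.58,-.292,.17],q)
snap('wrist','w_c1')
print(env.movel([.58,-.292,.062],velocity=.12,guard=15))
env.close_gripper(effort=40)
s=monitor.sense(); print(s['clock'],s['position'],s['finger_gap'],s['contact_force'])
env.movel([.58,-.292,.10],velocity=.15)
s=monitor.sense(); print(s['clock'],s['finger_gap'],s['contact_force'])
snap('wrist','w_c2')
```

```text
False
3.25 [ 0.58029965 -0.29235172  0.0627971 ] 0.6716449413320142 [-0.10819906 -1.02741272  5.0875688 ]
3.65 0.6745772326287485 [ 0.0096088   0.39419358 -1.19218178]
```

View pics/w_c1.png

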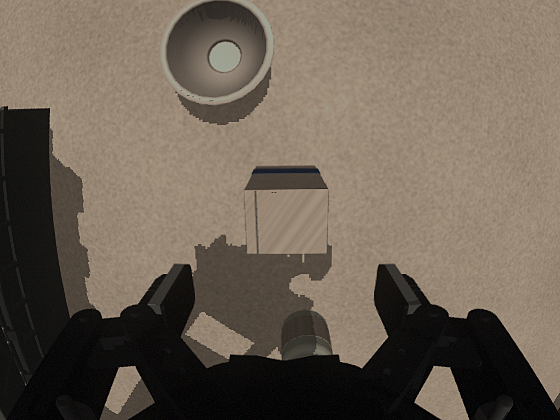

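View pics/w_c2.png

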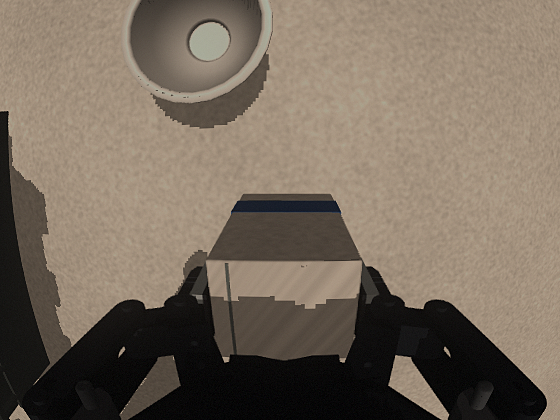

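Run:
```python
from h import *
W=Cam('w_c2'); print([W.plane(p,.1375).round(4).tolist() for p in ((208,261),(361,261))], monitor.sense()['position'])
env.movel([.58,-.292,.35],velocity=.3)
env.reach(tw(.03,0,.36),down(YAW,-1))
s=monitor.sense(); print(s['clock'],s['position'],s['finger_gap'],s['contact_force'])
snap('wrist','w_b1')
```

```text
[[0.6027, -0.2648, 0.1375], [0.6028, -0.3204, 0.1375]] [ 0.57953665 -0.29159377  0.0987357 ]
6.1333 [0.56903385 0.09567738 0.35966854] 0.6716953519723096 [ 0.34965286  0.32296257 -1.17739358]
```

View pics/w_b1.png

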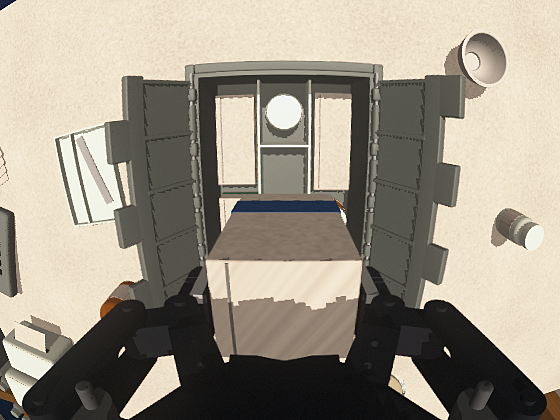

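The wrist view shows the far cross divider at row 146 with the long dividers at columns 259 and 309, well aligned. The carton is straight in the jaws. I'll refine the bay position from these pixels.

Run:
```python
from h import *
W=Cam('w_b1')
f=cv2.imread('pics/w_b1.png'); cv2.imwrite('pics/w_b1z.png',cv2.resize(f[50:210,180:390],None,fx=3.7,fy=3.7,interpolation=cv2.INTER_CUBIC))
def tl(P): d=P-np.r_[C,0]; return (d@ex*1000).round(1),(d@ey*1000).round(1)
for n,p,z in [('fdivL',(259.5,146),.06),('fdivR',(310,146),.06),('farendL',(259,81),.06),('farendR',(310,81),.06),('longL',(259.5,185),.06),('longR',(310,185),.06),('rimL',(188,67),.12),('rimR',(382,67),.12)]:
    print(n,tl(W.plane(p,z)))
```

```text
fdivL (np.float64(60.0), np.float64(31.6))
fdivR (np.float64(60.0), np.float64(-37.1))
farendL (np.float64(148.9), np.float64(31.6))
farendR (np.float64(148.9), np.float64(-36.4))
longL (np.float64(5.4), np.float64(32.5))
longR (np.float64(5.4), np.float64(-38.0))
rimL (np.float64(164.3), np.float64(111.8))
rimR (np.float64(164.5), np.float64(-117.7))
```

View pics/w_b1z.png

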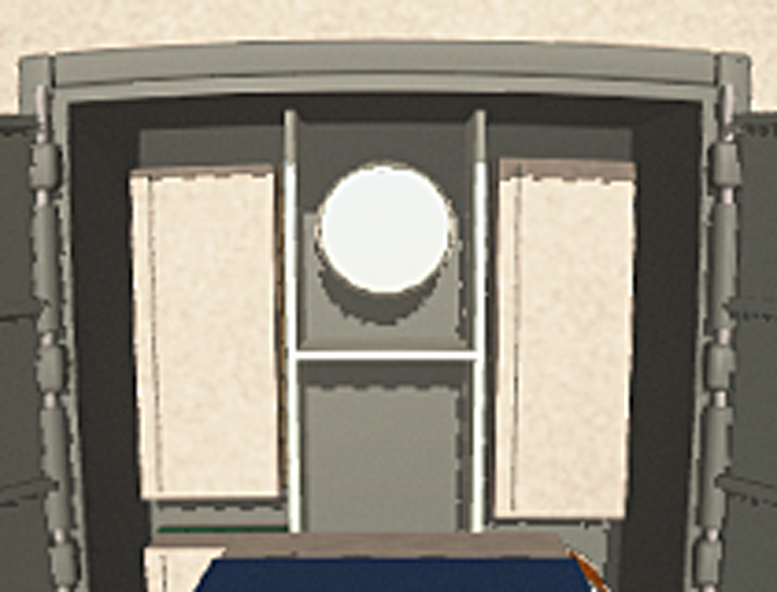

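```bash
sed -i 's/^C=np.array.*; Y/C=np.array([.539,.1005])-.0015*np.array([.13,.99]); Y/' h.py
python3 - <<'E'
from h import *
q=down(YAW,-1)
env.movel(tw(.030,0,.145),velocity=.25,frame=q)
snap('wrist','w_b2')
env.movel(tw(.030,0,.145),velocity=.25) if 0 else None
print(env.movel(tw(.030,0,.066),velocity=.08,guard=6))
s=monitor.sense(); print(s['clock'],s['position'],s['finger_gap'],s['contact_force'])
snap('wrist','w_b3')
E
```

```text
True
8.15 [0.56791548 0.09478708 0.06751825] 0.6771111759991213 [-1.42007083 -1.14265845  4.68184377]
```

View pics/w_b3.png

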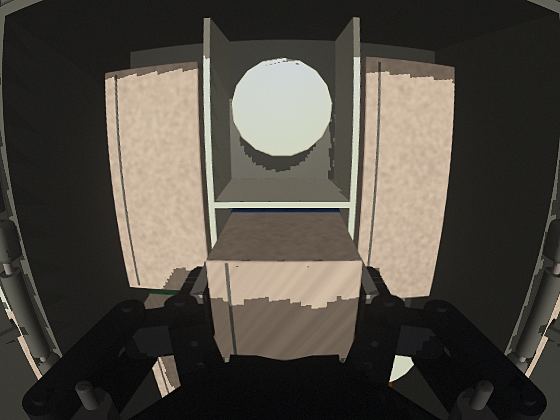

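The carton touched the bay floor at TCP z = 0.0675, as expected, and sits centred between the dividers. Releasing it and fetching the jar.

Run:
```python
from h import *
env.release()
env.movel(tw(.03,0,.30),velocity=.3)
env.reach([.414,-.315,.30],down(0,-1))
env.movel([.414,-.315,.17],velocity=.2)
snap('wrist','w_j1')
env.movel([.414,-.315,.072],velocity=.12,guard=15)
env.close_gripper(effort=40)
s=monitor.sense(); print(s['clock'],s['position'],s['finger_gap'],s['contact_force'])
env.movel([.414,-.315,.11],velocity=.15)
snap('wrist','w_j2')
env.movel([.414,-.315,.36],velocity=.3)
env.reach(tw(-.027,0,.36),down(YAW,-1))
s=monitor.sense(); print(s['clock'],s['position'],s['finger_gap'],s['contact_force'])
snap('wrist','w_j3'); snap('scene','scene_j')
```

```text
13.3917 [ 0.41428262 -0.31524957  0.07263601] 0.5549909054047639 [-0.23452631 -0.30093597  6.03379933]
16.4083 [0.51220223 0.10168843 0.35980188] 0.5516109469697194 [ 0.01527941 -0.17088571 -1.44379688]
```

View pics/w_j2.png

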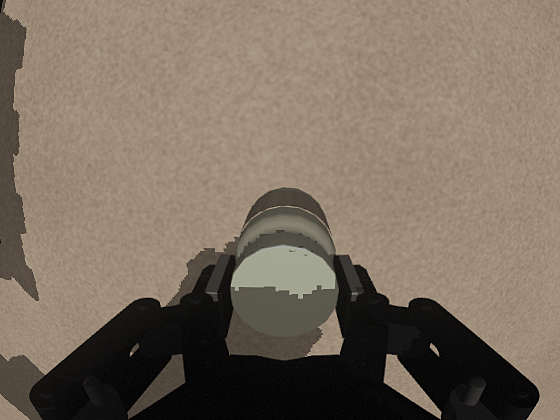

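View pics/w_j3.png

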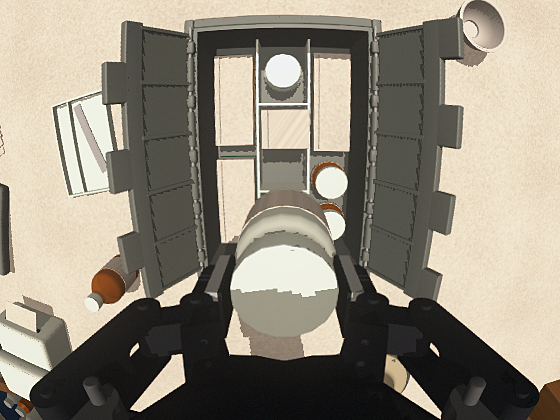

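View pics/scene_j.png

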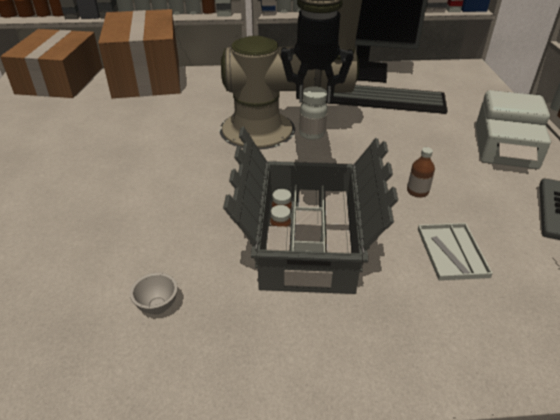

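Run:
```python
from h import *
def tl(P): d=P-np.r_[C,0]; return (d@ex*1000).round(1),(d@ey*1000).round(1)
W=Cam('w_j2'); print('cap front',W.plane((284,246),.132),'L/R',W.plane((231,290),.132),W.plane((338,290),.132))
W=Cam('w_j3')
for n,p,z in [('fdivL',(258,105),.06),('fdivR',(311,105),.06),('ndivL',(258,192),.06),('cartfar',(284,108),.105),('cartnear',(284,150),.105)]: print(n,tl(W.plane(p,z)))
f=cv2.imread('pics/w_j3.png'); cv2.imwrite('pics/w_j3z.png',cv2.resize(f[40:240,190:380],None,fx=3,fy=3,interpolation=cv2.INTER_CUBIC))
```

```text
cap front [ 0.43623668 -0.31544589  0.132     ] L/R [ 0.41522238 -0.29259596  0.132     ] [ 0.41524644 -0.33878153  0.132     ]
fdivL (np.float64(59.0), np.float64(33.3))
fdivR (np.float64(59.0), np.float64(-37.8))
ndivL (np.float64(-61.8), np.float64(34.9))
cartfar (np.float64(53.9), np.float64(-1.6))
cartnear (np.float64(2.4), np.float64(-1.6))
```

View pics/w_j3z.png

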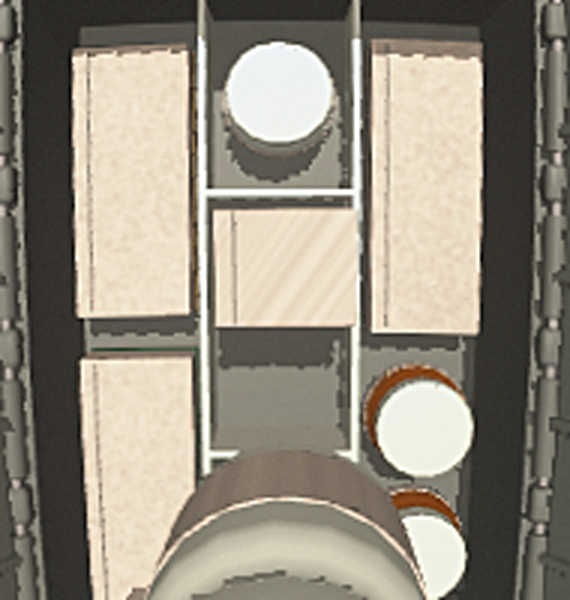

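Run:
```python
from h import *
q=down(YAW,-1)
env.movel(tw(-.0265,0,.15),velocity=.25,frame=q)
print(env.movel(tw(-.0265,0,.0755),velocity=.08,guard=6))
s=monitor.sense(); print(s['clock'],s['position'],s['finger_gap'],s['contact_force'])
snap('wrist','w_j4')
```

```text
True
18.3583 [0.5122573  0.10233709 0.07765358] 0.5460958290937886 [-1.41220555 -0.91520808  6.52497571]
```

View pics/w_j4.png

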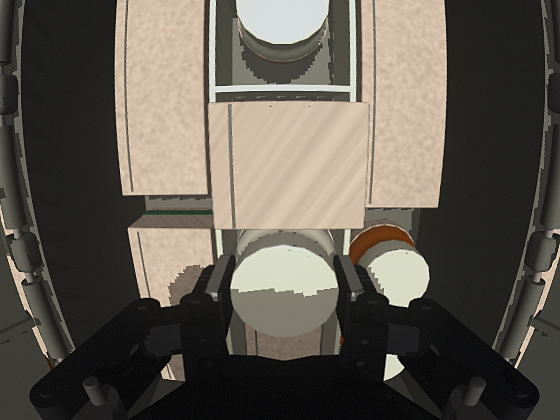

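Run:
```python
from h import *
env.release()
env.movel(tw(-.0265,0,.37),velocity=.3)
snap('wrist','w_k1')
p,q,u=flap(np.radians(119.75),1,.20)
env.reach(p,q)
s=monitor.sense(); print(s['clock'],s['position'],s['finger_gap'],s['contact_force'],s['joints'].round(2))
snap('wrist','w_f1'); snap('scene','scene_f1')
```

```text
20.9667 [0.56589891 0.30349432 0.30017695] 0.9962122649172974 [ 0.5004738  -0.94021116  0.22956213] [ 0.47  0.8   0.64 -0.46  1.98  2.05]
```

View pics/w_k1.png

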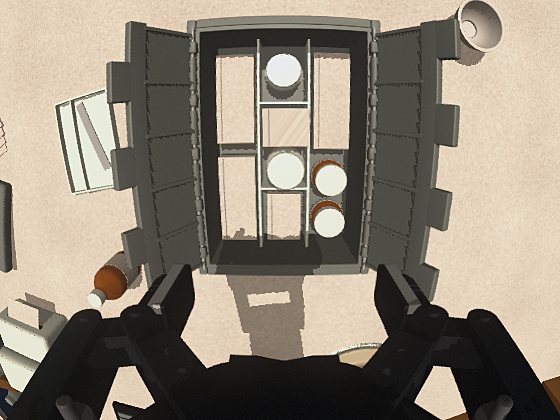

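View pics/w_f1.png

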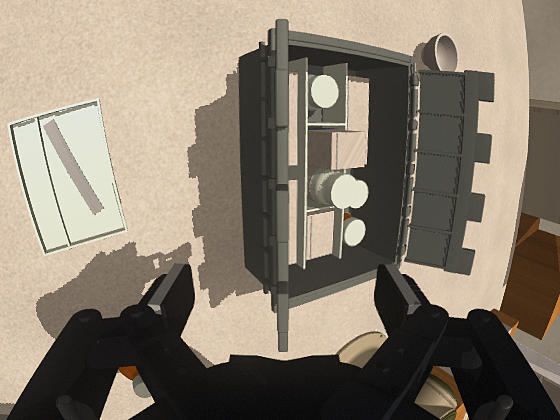

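View pics/scene_f1.png

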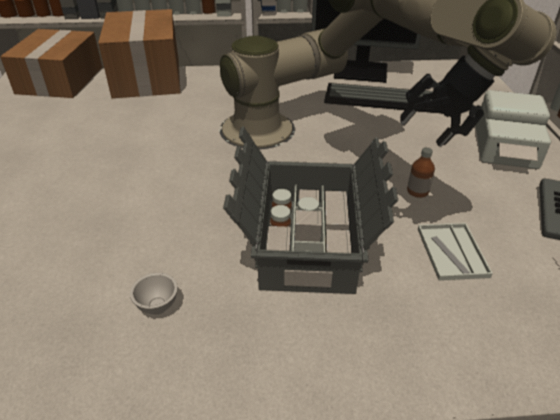

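Both goods stand in the bay. The flap appears edge-on at column 283, right between the jaws. I'll zoom in to check the middle tooth along the hinge direction.

Run:
```python
from h import *
W=Cam('w_f1')
p,q,u=flap(np.radians(119.75),1,.116)
n=np.cross(ex,u)
for dx in (-.0205,0,.0205):
  print(dx,W.proj(p+dx*ex).round(1),W.proj(p+dx*ex+.005*n).round(1),W.proj(p+dx*ex-.005*n).round(1))
print('base',W.proj(p-.022*u+.0205*ex).round(1),W.proj(p-.116*u+.15*ex).round(1),W.proj(p-.116*u-.15*ex).round(1))
f=cv2.imread('pics/w_f1.png'); cv2.imwrite('pics/w_f1z.png',cv2.resize(f[10:360,220:340],None,fx=3,fy=1.7,interpolation=cv2.INTER_CUBIC))
f=cv2.imread('pics/w_f1.png'); cv2.imwrite('pics/w_f1y.png',cv2.resize(f[120:270,240:330],None,fx=5,fy=4,interpolation=cv2.INTER_CUBIC))
```

```text
-0.0205 [282.  243.1] [288.6 243.1] [275.3 243.1]
0 [281.9 217.3] [288.7 217.3] [275.1 217.3]
0.0205 [281.8 190.1] [288.8 190.1] [274.8 190.1]
base [282.  183.5] [282.5  43.1] [282.8 302.3]
```

View pics/w_f1z.png

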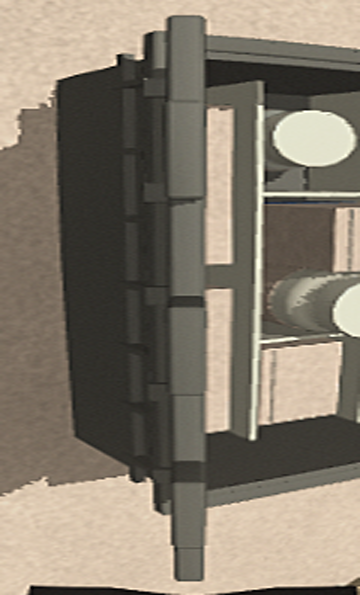

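View pics/w_f1y.png

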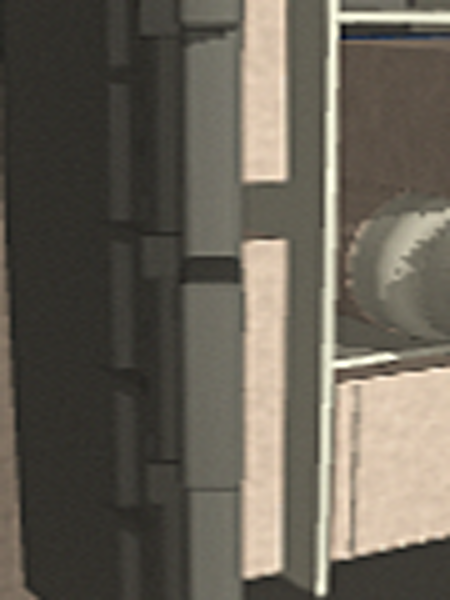

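The tooth is measured at rows 190.8–242.5 and columns 276–288. The model predicted 190–243 and 275–289, so the alignment is sub-millimetre. Next I advance and pinch.

Run:
```python
from h import *
p,q,u=flap(np.radians(119.75),1,.086)
print(env.movel(p,velocity=.1,frame=q,guard=12))
s=monitor.sense(); print(s['clock'],s['position']-p,s['finger_gap'],s['contact_force'])
env.close_gripper(effort=30)
s=monitor.sense(); print(s['clock'],s['position']-p,s['finger_gap'],s['contact_force'],s['ft_torque'])
snap('wrist','w_f2')
```

```text
False
22.3583 [0.00017436 0.00026074 0.00054336] 1.0031949445784911 [ 0.8671222   0.37489766 -0.38124764]
23.0333 [ 3.96519400e-05  2.27863056e-04 -3.77132206e-05] 0.11002337739228144 [1.14259977 1.69408979 0.16131871] [ 0.62344268 -0.05984412  0.03228951]
```

View pics/w_f2.png

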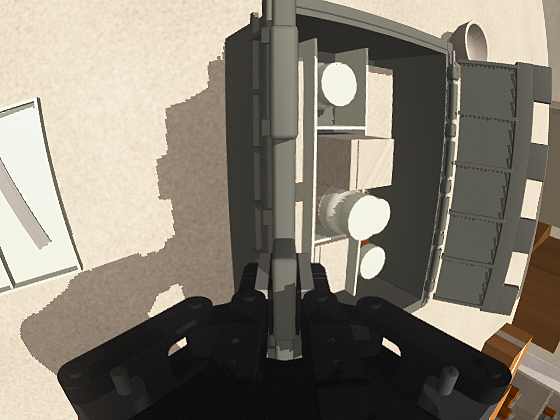

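Pinched: gap 0.11 ≈ 9.4 mm, and the forces are tiny. Now I swing along the hinge arc to upright.

Run:
```python
from h import *
for a in (116,112,108,104,100,96,93,90):
    p,q,u=flap(np.radians(a),1,.086)
    g=env.movel(p,velocity=.05,frame=q,guard=25)
    s=monitor.sense(); print(a,g,round(s['clock'],2),s['finger_gap'].round(3),s['contact_force'].round(1),s['ft_torque'].round(2))
    if g: break
env.hold(.3)
s=monitor.sense(); print(s['clock'],s['position']-p,R.from_quat(s['ee_rot']).as_matrix()[:,0].round(4))
for c,t in (('wrist','w_f3'),('scene','scene_f3'),('top','top_f3')): snap(c,t)
```

```text
Traceback (most recent call last):
AttributeError: 'float' object has no attribute 'round'
```

Run:
```python
from h import *
for a in (112,108,104,100,96,93,90):
    p,q,u=flap(np.radians(a),1,.086)
    g=env.movel(p,velocity=.05,frame=q,guard=25)
    s=monitor.sense(); print(a,g,round(s['clock'],2),round(s['finger_gap'],3),s['contact_force'].round(1),s['ft_torque'].round(2))
    if g: break
env.hold(.3)
s=monitor.sense(); print(s['clock'],s['position']-p,R.from_quat(s['ee_rot']).as_matrix()[:,0].round(4))
for c,t in (('wrist','w_f3'),('scene','scene_f3'),('top','top_f3')): snap(c,t)
```

```text
112 False 23.62 0.114 [ 1.8  2.8 -1.7] [ 0.98 -0.16  0.04]
108 False 23.88 0.114 [ 1.3  2.8 -1.4] [ 0.92 -0.22  0.1 ]
104 False 24.15 0.111 [ 1.4  2.2 -1. ] [ 0.94 -0.26  0.05]
100 False 24.42 0.113 [ 1.9  2.5 -1.4] [ 0.88 -0.25  0.08]
96 False 24.68 0.111 [ 2.3  2.2 -2.8] [ 0.82 -0.36  0.03]
93 False 24.93 0.111 [ 1.8  2.8 -2.4] [ 0.79 -0.42  0.02]
90 False 25.18 0.112 [ 3.2  3.2 -4.1] [ 0.81 -0.59  0.09]
25.4833 [ 5.34404253e-05  2.80517996e-04 -2.35993277e-04] [-1.e-04 -8.e-04 -1.e+00]
```

View pics/w_f3.png

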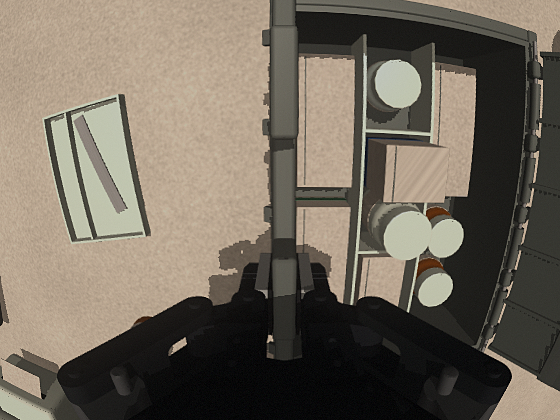

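View pics/scene_f3.png

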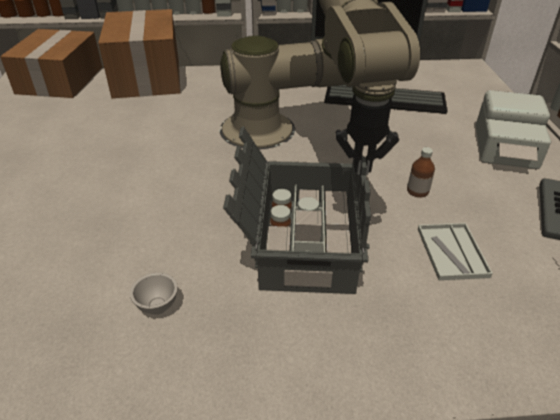

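View pics/top_f3.png

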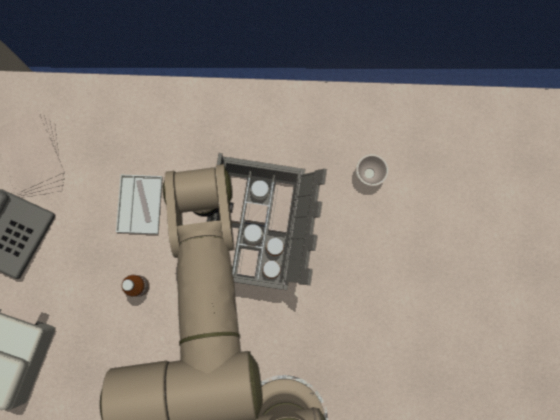

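The flap is up. I'll check its angle against the predicted projections in the scene and wrist views.

Run:
```python
from h import *
def fp(phi,x,r,t=0):
    u=-np.cos(phi)*ey+np.sin(phi)*ez; return tw(x,.108,.126)+r*u+t*np.cross(ex,u)
for tag,(x0,x1,y0,y1),k in (('scene_f3',(330,390,140,260),5),('w_f3',(250,320,0,160),4)):
    W=Cam(tag); f=cv2.imread(f'pics/{tag}.png')
    a=cv2.resize(f[y0:y1,x0:x1],None,fx=k,fy=k,interpolation=cv2.INTER_CUBIC); b=a.copy()
    for d,col in ((87,(255,0,0)),(90,(0,255,0)),(93,(0,0,255))):
        ph=np.radians(d)
        for t in (-.005,.005):
            P=[(W.proj(fp(ph,xx,rr,t))-[x0,y0]+.5)*k for xx,rr in ((.15,.072),(.15,.094),(-.15,.094))]
            for i in range(2): cv2.line(b,tuple(int(v) for v in P[i]),tuple(int(v) for v in P[i+1]),col,1)
    cv2.imwrite(f'pics/{tag}_z.png',np.hstack([a,b]))
```

```text
(no output)
```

View pics/scene_f3_z.png

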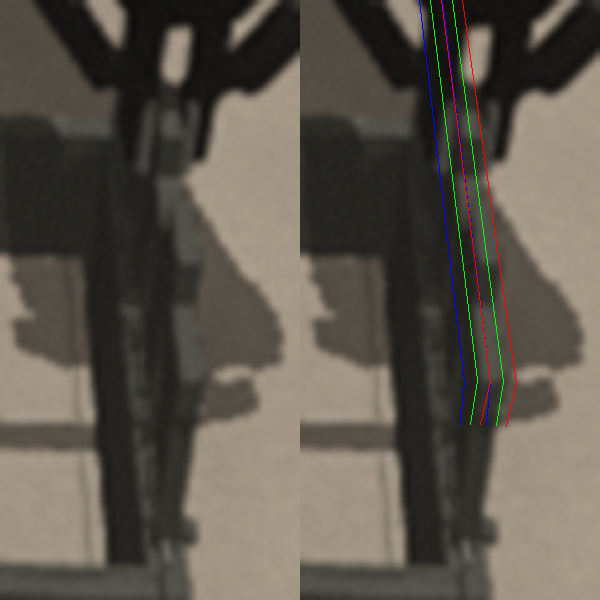

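View pics/w_f3_z.png

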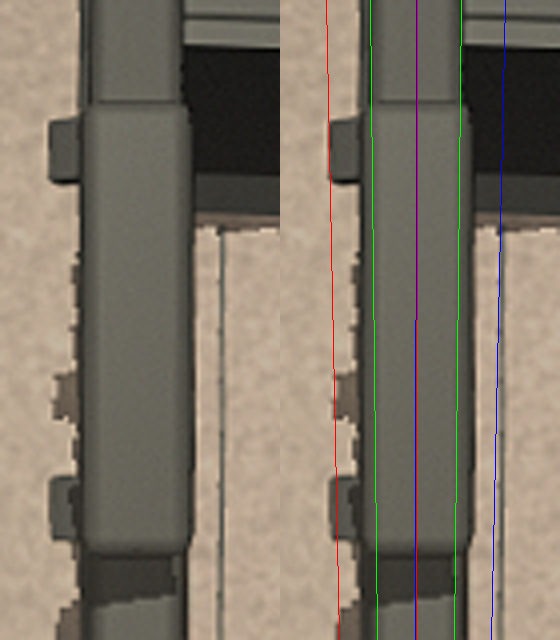

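The 90° prediction overlays the real edge in both views: under 0.5 px in the wrist view and about 1 px in the scene view, where 3° would be 2.5 px. So the flap is upright to within about 1°. One stillness check, then I hand in.

Run:
```python
from h import *
env.hold(.5); s=monitor.sense(); print(s['clock'],abs(s['qvel']).max(),s['finger_gap'],s['contact_force'].round(1))
a=cv2.imread('pics/scene0.png').astype(int); b=cv2.imread('pics/scene_f3.png').astype(int)
d=abs(a-b).max(2); print('bottle/tray/mortar diff', (d[145:200,405:440]>40).sum(),(d[220:282,415:492]>40).sum(),(d[275:318,128:182]>40).sum())
job.hand_in()
```

```text
26.1333 0.0020114259357213392 0.10869347800720464 [ 4.7  2.7 -5.3]
bottle/tray/mortar diff 0 0 0
the job is handed in; nothing more can be done
```

I packed the tote and handed the job in at 26 s, with the gripper still holding the left flap upright and motionless.

- **Goods:** The carton went into the far half of the bay and the jar into the near half. Both touched the floor at the expected height, and the wrist picture after I let go shows them standing side by side.
- **Left flap:** I pinched its middle tooth with a 30 N grip and swung it along the hinge arc to straight up. The wrist view matches the 90° prediction to under 0.5 px and the scene view to about 1 px, so it is upright to about 1°.
- **Disagreement between cameras:** The views disagreed by about 2–3 mm on the tote's sideways position, which is roughly the calibration limit. I used a compromise between them, weighted towards the wrist camera.
- **Last checks:** The arm was still (at most 0.002 rad/s). The contact force was about 5 N along x and z, up slightly during the final hold. The right flap is still leaning back, and the bottle, tray and mortar areas show no change between the first and last scene pictures.

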